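# Load the check weight and close the balance's draft shield

## Task

The precision balance is due for its daily check. Stand the middle-sized steel calibration weight (500 g) upright in the middle of the balance pan, setting it down gently, then lower the hinged lid of the draft shield gently until you feel it seat fully closed. Do not press hard on the balance, and leave the other weights, the bottle and the jar where they are.

Things in the scene. Friction and masses are not known exactly. Their poses are not given: they have to be found in the camera images.
- weight_500: the middle-sized of three polished steel calibration weights, 500 g: an upright cylinder 38 mm in diameter up to 52 mm, then a narrow neck 19 mm in diameter and a knob 27 mm in diameter; 76 mm high in all. Origin: centre of its underside; z up its axis. It may stand in any of the three places on the tray.
- weight_200: the smallest weight, 200 g, same shape, 28 mm in diameter and 58 mm high; origin at the centre of its underside. Leave it standing.
- weight_1000: the largest weight, 1 kg, same shape, 48 mm in diameter and 97 mm high; origin at the centre of its underside. Leave it standing.
- tray: fixed navy-blue tray, 105 mm (its x) by 250 mm (its y), rim 16 mm high, floor 4 mm above the bench, on which the three weights stand in a row along its y, about 80 mm apart. Origin: centre of its underside.
- balance: ivory precision balance, keys and display in front, fixed. Origin: on the bench under the middle of the pan; x points to its back, z up. Housing 190 mm wide (y), x from -165 to +100 mm, 73 mm high. On it a fixed square draft shield of violet clear plastic: walls 4 mm thick, 156 mm inside, centred on the pan, rim 170 mm above the bench, open at the top, lid hinged on its back rim.
- pan_centre (a point): centre of the upper face of the round steel balance pan (116 mm in diameter), inside the draft shield, 82 mm above the bench (sprung: it sinks about 1 mm per 5 N); the weight's underside belongs here.
- lid (a joint): angle of the draft-shield lid, rad: 0 = closed, lying level on the shield's rim (the stop, on rubber pads giving 1 mm per 6 N); grows as its front edge rises; 1.57 = upright at the back; 1.92 = leaning fully back. A stiff hinge holds it wherever it is left: it takes 0.07 to 0.35 N m to turn (0.6 to 3 N at 120 mm from the hinge), so it can be pushed closed on its outer (back, then upper) face.
- lid_hinge (a point): middle of the lid's hinge axis, on the shield's back rim: 82 mm behind the pan's centre (along the balance's x), 170 mm above the bench. The axis runs along the balance's y.
- lid_tab (a point): on the outer face of the tab at the middle of the lid's front edge, 174 mm from the hinge axis; moves with the lid. The lid: violet clear plate 165 mm from hinge to front edge, 164 mm wide, 5 mm thick (outer face 6 mm off the hinge axis), 160 g, with a dark tab 60 mm wide, 7 mm thick, reaching 184 mm from the hinge, past the shield's front wall.
- amber_bottle: amber glass bottle with black cap, 68 mm in diameter, 150 mm high, between tray and balance, farther back; origin at the centre of its underside. Leave it.
- ointment_jar: white plastic jar with red cap, 72 mm in diameter, 70 mm high, to the left of the balance; origin at the centre of its underside. Leave it.

How it is judged (in metres and radians):
On the way:
1. the 500 g weight stands upright and released in the middle of the pan, with the lid still open (horizontal distance between weight_500 and pan_centre below 0.015 m and z of weight_500 in the frame of balance between 0.077 and 0.088 m and angle between weight_500's own z axis and vertical below 0.08 rad and contact force between weight_500 and the fingers below 0.1 N and value of joint lid above 0.6 rad), for 0.2 s.
At the end, for the whole second after the job is handed in: The 500 g weight stands upright (within 0.08 rad) and at rest on the pan, its axis within 15 mm of the pan's centre, released; the lid is fully closed (joint lid below 0.02 rad, i.e. within 3.5 mm at its front edge) (horizontal distance between weight_500 and pan_centre below 0.015 m and z of weight_500 in the frame of balance between 0.077 and 0.088 m and angle between weight_500's own z axis and vertical below 0.08 rad and contact force between weight_500 and the fingers below 0.1 N and linear speed of weight_500 below 0.01 m/s and value of joint lid below 0.02 rad); the robot touches nothing.
It fails at once if the weight is dropped (falls freely faster than 0.4 m/s, a drop of about 8 mm) (contact force between weight_500 and the fingers below 0.1 N and linear speed of weight_500 above 0.4 m/s).
It fails at once if the weight is struck or pressed against the pan or the balance harder than 35 N (contact force between weight_500 and balance above 35 N).
It fails at once if the lid is slammed or let fall (faster than 1.5 rad/s over the last 0.25 rad) (value of joint lid below 0.25 rad and velocity of joint lid below -1.5 rad/s).
It fails at once if the robot presses or strikes the balance, its shield or its lid harder than 35 N (contact force between any of the arm, the fingers and balance above 35 N).
It fails at once if another weight, the bottle or the jar is moved by more than 15 mm (distance of any of weight_200, weight_1000, amber_bottle, ointment_jar from where it was at the start of the episode above 0.015 m).
It also fails if it takes over 64 s, if anything falls off the work surface, if the arm or the gripper's body presses on something with over 40 N, if the wrist force passes 120 N, or if a joint passes its speed limit or range.

## Robot

A 6-joint arm with a two-finger parallel gripper is mounted at the origin on the work surface. World frame = base frame: x ahead of the robot, y to its left, z up, the work surface at z = 0. Lengths are in m, angles in degrees, forces in N, time in s.
With the tool pointing down it reaches from about 0.4 to 0.825 m from the base axis. Payload 7 kg.
Tool frame: the origin (TCP) lies midway between the tips of the shut fingers; the grasp point (between the pads) lies 19 mm behind it; z points along the fingers, y is the line along which they close (so a half turn about z gives the same grasp; the last joint's range is limited). The gripper opens to 88 mm and grips with 3 to 60 N. Pads are 19 mm wide; open, the fingers measure 130 mm over their backs; the gripper's body (78 mm by 193 mm) begins 47 mm behind the grasp point.
Start: joints at [-47.149, 20.546, 0.682, 0, -70.136, -16.507], TCP at [0.3, -0.605, 0.227] pointing down, gripper open.
Joint ranges: [-176.03, 176.03], [-82.01, 121.73], [-58.28, 71.71], [-173.87, 95.51], [-174.79, -0.11], [-173.66, 173.66]. Speed limits (degrees/s): [136.94, 136.94, 172.46, 180, 180, 180].

## Interface

Orientations are given as [roll, pitch, yaw] about the fixed x, y, z axes, in that order (R = Rz(yaw) Ry(pitch) Rx(roll)).
In Python, from plant import get_state, optics, order gives the robot as it stands. The module is installed in compiled form; this text tells all that it offers.
- The arm moves only by the tool send_rows, never from a script. Its argument "moves" is a list of rows, each an object with "slide": the shift along the tool's x, y, z as a fraction of full scale, a list of three; "turn": the turn about the tool's z as a fraction of full scale; "gripper": the opening, from 0 (shut) to 1 (fully open). A call has exactly 5 rows; each row is the pose to reach, as a shift and turn from the pose commanded when the call began, along the tool's axes at that moment; what a row does not reach only later rows make up. Full scale, the value 1, is 150 mm for a shift and 90 degrees for a turn. A row lasts 1/12 s, in which the tool goes at most 41.7 mm and 7.16 degrees, less where a joint would pass 70% of its speed; a pose out of reach is approached as far as the arm can. A call with a number of a shift or a turn outside -1 to 1 is refused whole. A call with a gripper value outside its range is refused whole. The fingers move at their own pace and stop on an object; "newtons" is the grip in N (left out, the last holds). Time passes only in rows, so rows that repeat a pose let the fingers close, or fill a call up. It gives the time, the measured TCP pose, the force, the opening and the grip force at its end, in the units of the state.
- get_state(): the state, without advancing time (a new reading comes with each control period).
- optics.capture(name): name is "scene" or "top" or "wrist"; returns a dict with "img" (420x560x3 uint8, red, green, blue), "intrinsics" (3x3 intrinsics, pixels), "origin" and "attitude" of the camera in the world. Camera axes: x right, y down, z forward; pixel columns grow to the right and rows downward; lengths in m; the calibration is good to about 2 mm. A picture is of the moment at which its call begins. There is no depth.
- order.close_job(): hands the job in; it is judged then, once.
Trained networks look in the newest picture that a camera, given by its name, has taken for a name from the list of things; names that differ only in an ending like _2 or _b are one class to them, and where a whole thing is asked for, a point or a joint stands for the part that bears it (a point fixed in the world has none). Each returns a list of dicts, best first, with "p" (0 to 1); they miss things now and then, are a little off and sometimes report something else, mostly with a low value. They report only what shows in the picture. A call takes as long as a camera call.
- optics.look_for(camera, name): "location" ([x, y, z] in m, in world coordinates, good to about 4 mm: the middle of the surface that is visible of it).
The state is a dict: "time_s": time; "joints": joint angles; "qd": joint speeds; "joint_torque": joint torques, N m; "tcp_pos": TCP position; "eef_rot": TCP orientation; "contact_force": force on the tool from outside, world axes, zero at the start; "moment": the same for the moment, N m; "gripper_width": finger opening in m; "gripper_force": force on a finger pad.
Only numpy, scipy, OpenCV 4.12 (cv2) and the standard library are available. Lean on these libraries where they do the work, as an engineer would, in place of code of your own. Each camera call takes 0.05 s, during which the arm holds its last target. There are 200 camera calls.

## Working session

There is one attempt and no reset: what is moved stays moved. The work goes in short steps, Python scripts to look and compute and a tool call to move; the robot and the scene stay as the last step left them, time stands still between calls to the robot, and variables do not carry over. Pictures are saved under pics/ and viewed, at most 10 in all, crops included, and the job is handed in when it is done.

Besides the shell and the picture viewer there is one more tool, called after "Emit:" as name(argument=value, ...) on one line, values as JSON. send_rows: Moves the arm, as the interface text tells. Shift numbers are shares of 150 mm and turn numbers shares of 90 degrees, none past 1 either way. Its arguments: {"type":"object","properties":{"moves":{"type":"array"},"newtons":{"type":"number"}},"required":["moves"]}

```bash
mkdir -p pics
python3 - <<'E'
from plant import get_state, optics, order
import cv2
s=get_state();print({k:s[k] for k in('time_s','tcp_pos','eef_rot','contact_force','gripper_width')})
for c in('scene','top'):
    d=optics.capture(c);cv2.imwrite(f'pics/{c}0.png',d['img'][:,:,::-1])
    print(c,d['origin'],d['attitude'],d['intrinsics'])
    for n in('weight_500','weight_200','weight_1000','tray','balance','lid','lid_tab','amber_bottle','ointment_jar'):
        print(n,[([round(float(x),3) for x in r['location']],round(r['p'],2)) for r in optics.look_for(c,n)[:3]])
E
```

```text
{'time_s': 0.0, 'tcp_pos': array([ 0.29930107, -0.60445769,  0.22560885]), 'eef_rot': array([ 1.79903286e+02, -7.95128316e-03, -1.53663088e+02]), 'contact_force': array([-0.2381337 , -0.59442613, -0.23998955]), 'gripper_width': 0.08771229742740694}
scene [ 1.1462669  -0.77204396  0.73284695] [-121.11850148    0.89843001   34.67906932] [[470.97111183   0.         287.19261412]
 [  0.         470.97111183 203.74508128]
 [  0.           0.           1.        ]]
weight_500 [([0.514, -0.233, 0.059], 0.62), ([0.47, -0.383, 0.038], 0.53)]
weight_200 [([0.514, -0.233, 0.059], 0.62), ([0.47, -0.383, 0.038], 0.53)]
weight_1000 [([0.514, -0.233, 0.059], 0.62), ([0.47, -0.383, 0.038], 0.53)]
tray [([0.494, -0.329, 0.005], 0.65)]
balance [([0.566, -0.005, 0.113], 0.6)]
lid [([0.648, 0.067, 0.263], 0.83)]
lid_tab [([0.649, 0.063, 0.268], 0.63)]
amber_bottle [([0.693, -0.213, 0.084], 0.76)]
ointment_jar [([0.528, 0.379, 0.044], 0.8)]
top [0.474894   0.03074758 1.52984646] [-1.76815296e+02  5.01360522e-02 -8.87617935e+01] [[499.19732858   0.         279.82993582]
 [  0.         499.19732858 212.24933794]
 [  0.           0.           1.        ]]
weight_500 [([0.5, -0.215, 0.078], 0.7), ([0.483, -0.288, 0.058], 0.44)]
weight_200 [([0.5, -0.215, 0.078], 0.7), ([0.483, -0.288, 0.058], 0.44)]
weight_1000 [([0.5, -0.215, 0.078], 0.7), ([0.483, -0.288, 0.058], 0.44)]
tray [([0.477, -0.313, 0.0], 0.55)]
balance [([0.54, 0.06, 0.08], 0.8)]
lid [([0.643, 0.085, 0.27], 0.87)]
lid_tab [([0.641, 0.081, 0.271], 0.92)]
amber_bottle [([0.669, -0.183, 0.103], 0.77)]
ointment_jar [([0.518, 0.397, 0.068], 0.65)]
```

View both.

View pics/scene0.png

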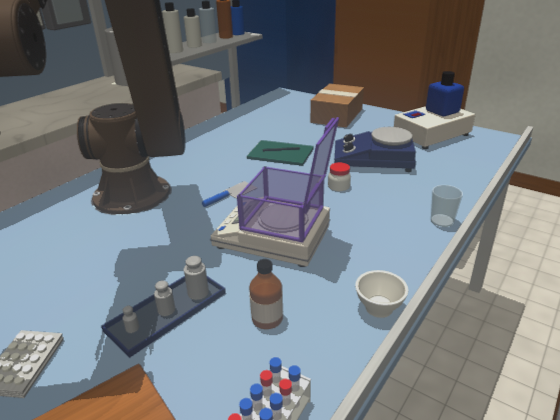

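View pics/top0.png

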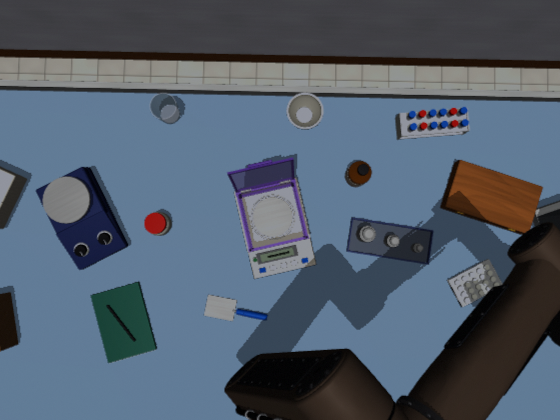

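```bash
cat > h.py <<'E'
import numpy as np, cv2
from scipy.spatial.transform import Rotation as R
from plant import get_state, optics, order
def ray(d,uv):
    K=np.array(d['intrinsics']);v=np.linalg.solve(K,[uv[0],uv[1],1.])
    v=R.from_euler('xyz',d['attitude'],degrees=True).as_matrix()@v
    return np.array(d['origin']),v/np.linalg.norm(v)
def tri(obs):
    A=np.zeros((3,3));b=np.zeros(3);rs=[ray(d,p) for d,p in obs]
    for o,v in rs:
        P=np.eye(3)-np.outer(v,v);A+=P;b+=P@o
    x=np.linalg.solve(A,b)
    return x.round(4),[round(float(np.linalg.norm(np.cross(x-o,v)))*1000,1) for o,v in rs]
def atz(d,uv,z):
    o,v=ray(d,uv);return (o+v*(z-o[2])/v[2]).round(4)
def crop(img,x0,y0,w,h,f):
    return cv2.resize(img[y0:y0+h,x0:x0+w],None,fx=f,fy=f,interpolation=cv2.INTER_CUBIC)[:,:,::-1]
E
python3 - <<'E'
from h import *
s=optics.capture('scene')['img'];t=optics.capture('top')['img']
a=np.hstack([crop(s,100,245,132,100,3),crop(t,340,205,100,75,4)[:300]])
b=np.hstack([crop(s,210,115,132,150,2),crop(t,225,150,100,150,2)])
o=np.zeros((600,800,3),np.uint8);o[:300,:a.shape[1]]=a;o[300:,:b.shape[1]]=b
cv2.imwrite('pics/c1.png',o)
E
```

```text
(no output)
```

View pics/c1.png

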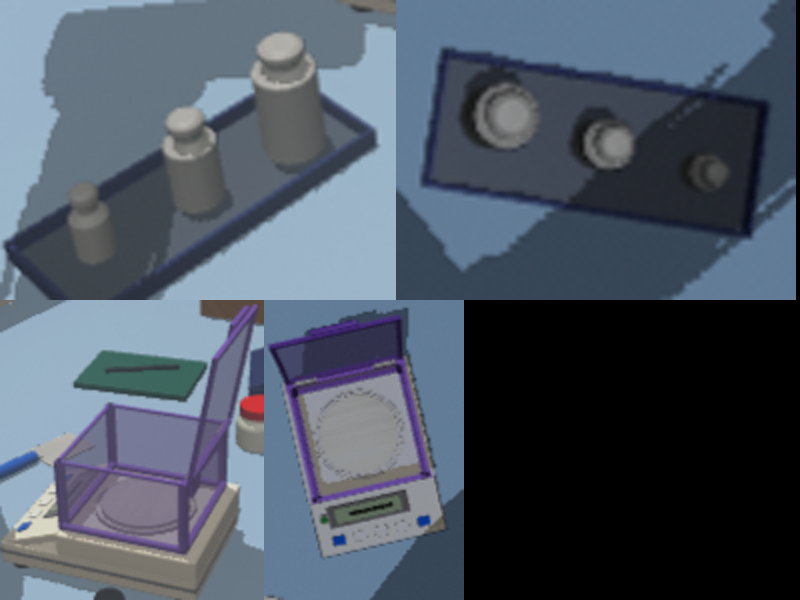

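Run:
```python
from h import *
s=optics.capture('scene');t=optics.capture('top')
A=lambda x,y:(100+x/3,245+y/3)
B=lambda x,y:(340+(x-396)/4,205+y/4)
C=lambda x,y:(210+x/2,115+(y-300)/2)
D=lambda x,y:(225+(x-264)/2,150+(y-300)/2)
print('knob',tri([(s,A(187,115)),(t,B(613,144))]))
print('pan',tri([(s,C(147,501)),(t,D(359,432))]))
for n,a,b in(('FR',(60,460),(431,472)),('BR',(186,486),(404,360)),('BL',(226,424),(284,382)),('FL',(112,405),(317,500))):
    print(n,tri([(s,C(*a)),(t,D(*b))]))
tr=[atz(t,B(*p),.016) for p in((441,52),(765,102),(750,235),(424,184))];print('tray',tr,np.mean(tr,0))
e=np.array(tr[0])-tr[1]+np.array(tr[3])-tr[2];print('phi tray y-axis-90',np.degrees(np.arctan2(e[1],e[0]))-90)
print('1000/200 knob at z',atz(t,B(511,112),.101),atz(t,B(716,174),.062))
f=[atz(t,D(323,556),.06),atz(t,D(444,527),.06)];print('front',f)
```

```text
knob (array([ 0.4809, -0.2986,  0.0763]), [2.5, 2.5])
pan (array([0.5461, 0.0563, 0.0801]), [2.5, 2.5])
FR (array([ 0.4902, -0.0434,  0.1718]), [3.6, 3.6])
BR (array([ 0.6434, -0.0039,  0.1665]), [3.8, 3.8])
BL (array([0.6057, 0.1573, 0.1649]), [1.1, 1.1])
FL (array([0.4499, 0.1114, 0.1684]), [4.8, 4.8])
tray [array([ 0.5463, -0.1832,  0.016 ]), array([ 0.5137, -0.4291,  0.016 ]), array([ 0.4131, -0.4182,  0.016 ]), array([ 0.4461, -0.1717,  0.016 ])] [ 0.4798  -0.30055  0.016  ]
phi tray y-axis-90 -7.588545802551224
1000/200 knob at z [ 0.5004 -0.2218  0.101 ] [ 0.4589 -0.3794  0.062 ]
front [array([0.3623, 0.1038, 0.06  ]), array([ 0.4084, -0.0725,  0.06  ])]
```

Emit:
send_rows(moves=[{"slide":[-0.2,0.13,0],"turn":-0.07,"gripper":1},{"slide":[-0.4,0.26,0],"turn":-0.14,"gripper":1},{"slide":[-0.6,0.39,0],"turn":-0.21,"gripper":1},{"slide":[-0.8,0.52,0],"turn":-0.28,"gripper":1},{"slide":[-1,0.64,0],"turn":-0.35,"gripper":1}])

```text
time_s: 1.62
tcp_pos: [0.3918, -0.4508, 0.2267]
eef_rot: [-180.0, 0.0, -121.9]
contact_force: [0.4, -0.1, -0.3]
gripper_width: 0.0877
gripper_force: 0.0
```

Emit:
send_rows(moves=[{"slide":[-0.2,0.01,0],"turn":-0.07,"gripper":1},{"slide":[-0.4,0.02,0],"turn":-0.14,"gripper":1},{"slide":[-0.6,0.03,0],"turn":-0.21,"gripper":1},{"slide":[-0.8,0.03,0],"turn":-0.27,"gripper":1},{"slide":[-1,0.03,0],"turn":-0.27,"gripper":1}])

```text
time_s: 2.03
tcp_pos: [0.468, -0.3215, 0.2269]
eef_rot: [-180.0, -0.0, -97.5]
contact_force: [0.3, -0.7, -1.7]
gripper_width: 0.0876
gripper_force: 0.0
```

Run:
```python
from h import *
print(get_state()['tcp_pos'],get_state()['eef_rot'])
d=optics.capture('wrist');print(d['origin'],d['attitude'],d['intrinsics'][0])
cv2.imwrite('pics/w1.png',d['img'][:,:,::-1])
print(optics.look_for('wrist','weight_500'))
```

```text
[ 0.46797095 -0.32152694  0.22690316] [-1.79964114e+02 -7.28049710e-03 -9.75017150e+01]
[ 0.45753084 -0.40175824  0.38477696] [ 1.62790390e+02 -5.98272398e-03  1.72476768e+02] [333.8040224   0.        282.9997571]
[{'location': [0.4621, -0.3755, 0.0617], 'p': 0.95}, {'location': [0.4784, -0.3142, 0.057], 'p': 0.86}, {'location': [0.4972, -0.236, 0.072], 'p': 0.83}]
```

View pics/w1.png

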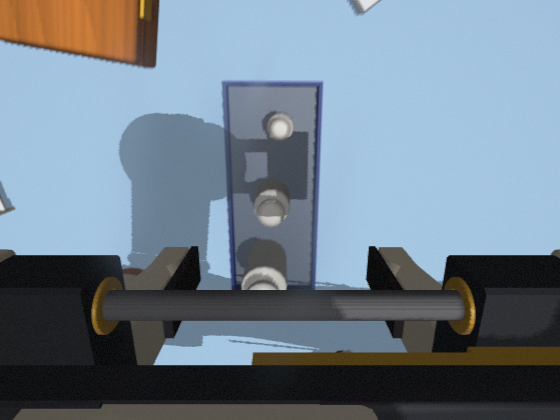

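Run:
```python
from h import *
s=optics.capture('scene');t=optics.capture('top');w=optics.capture('wrist')
P=(271,210)
print(atz(w,P,.08),tri([(w,P),(t,(394.2,241))]),tri([(w,P),(s,(162.3,283.5))]),tri([(w,P),(t,(394.2,241)),(s,(162.3,283.5))]))
print(atz(t,(394.2,241),.08),atz(s,(162.3,283.5),.08))
g=w['img'];cv2.imwrite('pics/w1c.png',crop(g,220,160,110,140,4))
```

```text
[ 0.4817 -0.306   0.08  ] (array([ 0.4809, -0.3023,  0.069 ]), [1.7, 1.7]) (array([ 0.4833, -0.3013,  0.0763]), [3.5, 3.5]) (array([ 0.4815, -0.3006,  0.0749]), [3.6, 2.2, 3.9])
[ 0.4792 -0.2995  0.08  ] [ 0.4871 -0.3002  0.08  ]
```

View pics/w1c.png

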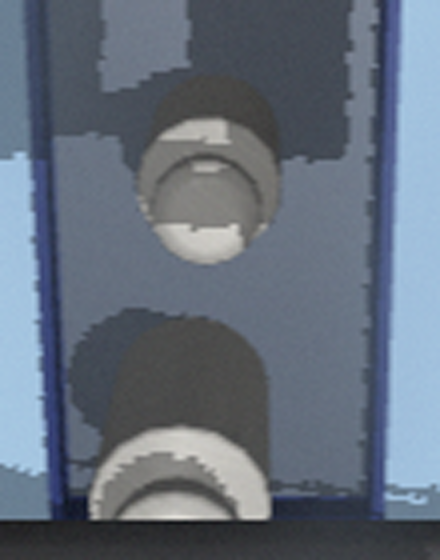

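Emit:
send_rows(moves=[{"slide":[-0.14,-0.07,0.1],"turn":0,"gripper":1},{"slide":[-0.14,-0.07,0.3],"turn":0,"gripper":1},{"slide":[-0.14,-0.07,0.5],"turn":0,"gripper":1},{"slide":[-0.14,-0.07,0.7],"turn":0,"gripper":1},{"slide":[-0.14,-0.07,0.9],"turn":0,"gripper":1}])

```text
time_s: 2.7
tcp_pos: [0.48, -0.3045, 0.0906]
eef_rot: [-180.0, -0.0, -97.9]
contact_force: [1.1, -0.3, -0.3]
gripper_width: 0.0875
gripper_force: 0.0
```

Emit:
send_rows(moves=[{"slide":[0,0,0.12],"turn":0,"gripper":1},{"slide":[0,0,0.24],"turn":0,"gripper":1},{"slide":[0,0,0.34],"turn":0,"gripper":1},{"slide":[0,0,0.38],"turn":0,"gripper":1},{"slide":[0,0,0.38],"turn":0,"gripper":0.7}], newtons=25)

```text
time_s: 3.12
tcp_pos: [0.4791, -0.3041, 0.033]
eef_rot: [179.8, 0.0, -98.0]
contact_force: [-0.0, -0.8, -0.2]
gripper_width: 0.0847
gripper_force: 0.0
```

Emit:
send_rows(moves=[{"slide":[0,0,0],"turn":0,"gripper":0.5},{"slide":[0,0,0],"turn":0,"gripper":0.4},{"slide":[0,0,0],"turn":0,"gripper":0.3},{"slide":[0,0,0],"turn":0,"gripper":0.3},{"slide":[0,0,0],"turn":0,"gripper":0.3}], newtons=25)

```text
time_s: 3.53
tcp_pos: [0.481, -0.3037, 0.0353]
eef_rot: [-179.9, -0.0, -97.9]
contact_force: [-0.8, -0.5, -0.2]
gripper_width: 0.0529
gripper_force: 0.0
```

Emit:
send_rows(moves=[{"slide":[0,0,0],"turn":0,"gripper":0.3},{"slide":[0,0,0],"turn":0,"gripper":0.3},{"slide":[0,0,0],"turn":0,"gripper":0.3},{"slide":[0,0,0],"turn":0,"gripper":0.3},{"slide":[0,0,0],"turn":0,"gripper":0.3}], newtons=25)

```text
time_s: 3.95
tcp_pos: [0.4814, -0.3037, 0.035]
eef_rot: [-179.9, -0.0, -97.8]
contact_force: [1.5, -0.7, 3.6]
gripper_width: 0.0371
gripper_force: 25.0
```

Run:
```python
from h import *
s=get_state();print(s['tcp_pos'],s['eef_rot'],s['gripper_width'],s['gripper_force'],s['joints'])
```

```text
[ 0.48137422 -0.30369084  0.03496237] [-1.79925488e+02 -1.63585512e-02 -9.78360158e+01] 0.037144453767021225 24.997330346232047 [-1.25466815e+01  2.19111165e+01 -2.59877491e+01  1.52123404e-02
 -4.20255320e+01  4.69938271e+00]
```

Emit:
send_rows(moves=[{"slide":[0,0,-0.1],"turn":0,"gripper":0.3},{"slide":[0,0,-0.3],"turn":0,"gripper":0.3},{"slide":[0,0,-0.5],"turn":0,"gripper":0.3},{"slide":[0,0,-0.75],"turn":0,"gripper":0.3},{"slide":[0,0,-1],"turn":0,"gripper":0.3}])

```text
time_s: 4.37
tcp_pos: [0.4786, -0.3027, 0.1842]
eef_rot: [179.7, 0.1, -97.9]
contact_force: [1.8, -0.3, -4.9]
gripper_width: 0.0375
gripper_force: 25.0
```

Emit:
send_rows(moves=[{"slide":[-0.05,0,-0.2],"turn":0.07,"gripper":0.3},{"slide":[-0.2,0,-0.4],"turn":0.14,"gripper":0.3},{"slide":[-0.4,0,-0.5],"turn":0.21,"gripper":0.3},{"slide":[-0.6,0,-0.5],"turn":0.28,"gripper":0.3},{"slide":[-0.8,0,-0.5],"turn":0.35,"gripper":0.3}])

```text
time_s: 4.78
tcp_pos: [0.4962, -0.1833, 0.2596]
eef_rot: [179.9, 0.0, -129.7]
contact_force: [0.2, -0.3, -5.2]
gripper_width: 0.0371
gripper_force: 25.0
```

Emit:
send_rows(moves=[{"slide":[-0.15,0.08,0],"turn":0.07,"gripper":0.3},{"slide":[-0.3,0.16,0],"turn":0.15,"gripper":0.3},{"slide":[-0.45,0.24,0],"turn":0.23,"gripper":0.3},{"slide":[-0.6,0.31,0],"turn":0.31,"gripper":0.3},{"slide":[-0.72,0.38,0],"turn":0.38,"gripper":0.3}])

```text
time_s: 5.2
tcp_pos: [0.5204, -0.0634, 0.2581]
eef_rot: [179.9, -0.2, -163.9]
contact_force: [0.8, -0.2, -5.1]
gripper_width: 0.0377
gripper_force: 25.0
```

Run:
```python
from h import *
s=get_state();print(s['tcp_pos'],s['eef_rot'])
d=optics.capture('wrist');print(d['origin'])
cv2.imwrite('pics/w2.png',d['img'][:,:,::-1])
```

```text
[ 0.52037306 -0.06335724  0.25805397] [ 1.79924959e+02 -1.73601289e-01 -1.63916797e+02]
[ 0.4436763  -0.08612714  0.41617499]
```

View pics/w2.png

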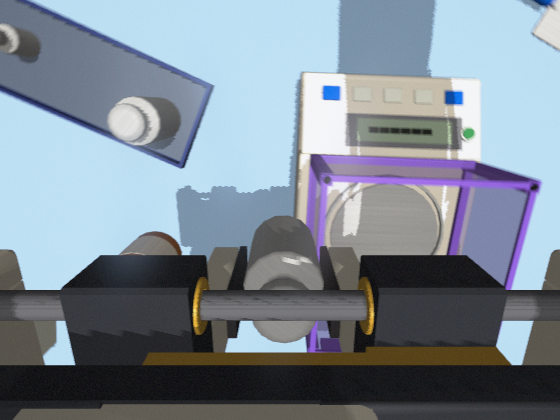

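Run:
```python
from h import *
from scipy.optimize import least_squares
d=optics.capture('wrist')
e=[atz(d,p,.082)[:2] for p in((383,182),(345,194),(421,194),(441,228),(437,212))]
for r in(None,.058):
    f=lambda q:[np.hypot(*(x-q[:2]))-(r or q[2]) for x in e]
    print(least_squares(f,[.546,.056,.058]).x)
a,b=atz(d,(302,73),.07),atz(d,(481,80),.07);print('front',a,b,np.degrees(np.arctan2(*(b-a)[:2][::-1]))-90)
# rim front corners z=.17 -> outside edge
a,b=atz(d,(313,157),.17),atz(d,(540,184),.17);c=atz(d,(322,182),.17);print(a,b,c,np.degrees(np.arctan2(*(b-c)[:2][::-1]))-90)
```

```text
[0.55590007 0.05635275 0.06766045]
[0.54369642 0.05746173 0.058     ]
front [ 0.4123 -0.0722  0.07  ] [0.3718 0.0974 0.07  ] 13.430551851070703
[ 0.4747 -0.0512  0.17  ] [0.4484 0.1205 0.17  ] [ 0.491  -0.0391  0.17  ] 14.944822835242732
```

Run:
```python
from h import *
d=optics.capture('wrist')
cv2.imwrite('pics/w2c.png',crop(d['img'],290,60,260,200,3))
```

```text
(no output)
```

View pics/w2c.png

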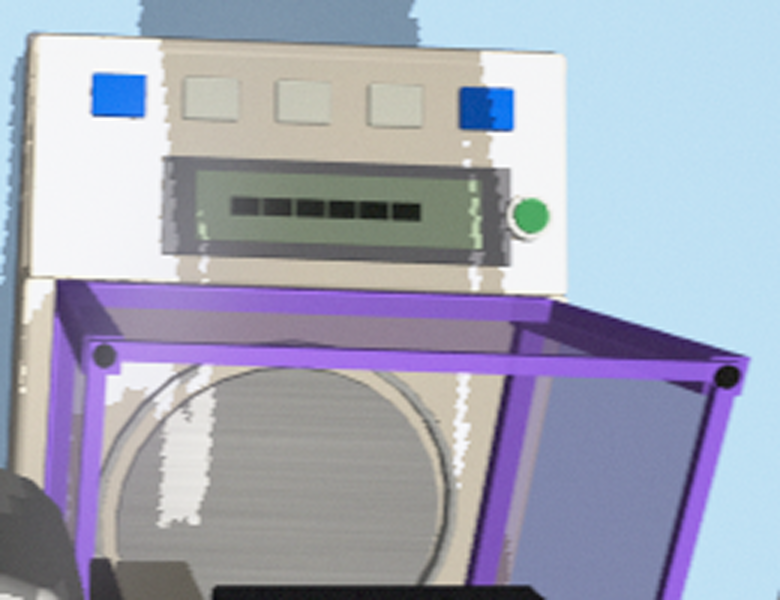

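Run:
```python
from h import *
from scipy.optimize import least_squares
d=optics.capture('wrist')
e=[atz(d,p,.082)[:2] for p in((386.7,182),(329.3,228.3),(438.3,223.3),(348.3,196.7),(425,196.7),(431.7,253))]
for r in(None,.058):
    f=lambda q:[np.hypot(*(x-q[:2]))-(r or q[2]) for x in e]
    s=least_squares(f,[.546,.056,.058]);print(s.x.round(4),s.fun.round(4))
a,b=atz(d,(324.7,178.3),.171)[:2],atz(d,(532.7,185.7),.171)[:2];v=b-a
th=np.degrees(np.arctan2(v[1],v[0]))-90;n=np.array([v[1],-v[0]])/np.linalg.norm(v)
print('pads',a,b,np.linalg.norm(v),th,(a+b)/2+n*.080)
```

```text
[0.5435 0.0553 0.0589] [ 0.     -0.      0.0002  0.     -0.0002 -0.0001]
[0.5425 0.0553 0.058 ] [-0.0001  0.001   0.0006  0.0004 -0.0002  0.0009]
pads [ 0.4864 -0.0416] [0.4472 0.1108] 0.15736073207760568 14.424803216799774 [0.54427803 0.05452873]
```

Emit:
send_rows(moves=[{"slide":[-0.08,0.15,0],"turn":0.02,"gripper":0.3},{"slide":[-0.16,0.3,0],"turn":0.02,"gripper":0.3},{"slide":[-0.26,0.48,0],"turn":0.02,"gripper":0.3},{"slide":[-0.34,0.65,0],"turn":0.02,"gripper":0.3},{"slide":[-0.37,0.72,0],"turn":0.02,"gripper":0.3}])

```text
time_s: 5.82
tcp_pos: [0.5441, 0.0559, 0.2586]
eef_rot: [180.0, -0.1, -165.3]
contact_force: [0.6, -0.2, -5.2]
gripper_width: 0.0375
gripper_force: 25.0
```

Emit:
send_rows(moves=[{"slide":[0,0,0],"turn":0,"gripper":0.3},{"slide":[0,0,0],"turn":0,"gripper":0.3},{"slide":[0,0,0],"turn":0,"gripper":0.3},{"slide":[0,0,0],"turn":0,"gripper":0.3},{"slide":[0,0,0],"turn":0,"gripper":0.3}])

```text
time_s: 6.23
tcp_pos: [0.5439, 0.0532, 0.2595]
eef_rot: [-180.0, -0.0, -165.4]
contact_force: [0.1, -0.1, -5.0]
gripper_width: 0.0375
gripper_force: 25.0
```

Run:
```python
from h import *
for i in range(4):
    s=get_state();print(s['tcp_pos'],s['eef_rot'],s['contact_force'])
    if i==0: d=optics.capture('scene');t=optics.capture('top')
    else: optics.capture('top')
print(s['time_s'])
a=crop(d['img'],210,95,132,170,3);b=crop(t['img'],225,150,130,130,3)
o=np.zeros((600,800,3),np.uint8);o[:a.shape[0],:a.shape[1]]=a;o[:b.shape[0],400:400+b.shape[1]]=b
cv2.imwrite('pics/c2.png',o)
```

```text
[0.54388142 0.05321727 0.25954401] [-1.79994751e+02 -1.40451986e-02 -1.65411335e+02] [ 0.05431316 -0.12734765 -5.03662178]
[0.54399038 0.05354541 0.25964075] [-1.79999570e+02  1.94031374e-03 -1.65402176e+02] [-0.27195654  0.69457061 -5.77690731]
[0.54404507 0.05367824 0.25968802] [ 1.79999816e+02  8.94249237e-03 -1.65396038e+02] [-0.80451019  0.15804238 -5.22831067]
[0.54403565 0.05380437 0.25964228] [ 1.79998356e+02  5.35798700e-03 -1.65388731e+02] [ 0.56452449  0.18102453 -4.51807152]
6.4333
```

View pics/c2.png

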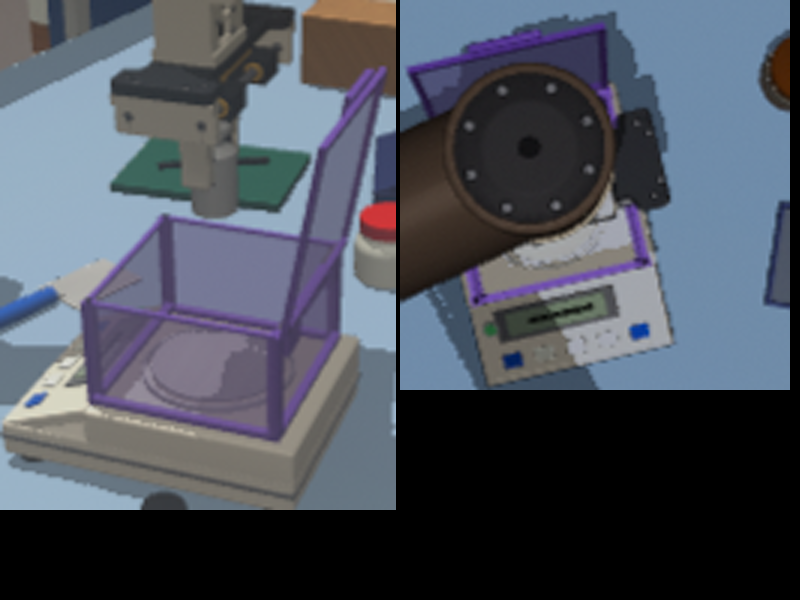

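Emit:
send_rows(moves=[{"slide":[0,0.01,0.15],"turn":0,"gripper":0.3},{"slide":[0,0.01,0.35],"turn":0,"gripper":0.3},{"slide":[0,0.01,0.55],"turn":0,"gripper":0.3},{"slide":[0,0.01,0.72],"turn":0,"gripper":0.3},{"slide":[0,0.01,0.82],"turn":0,"gripper":0.3}])

```text
time_s: 6.9
tcp_pos: [0.5422, 0.0552, 0.1337]
eef_rot: [-180.0, -0.2, -165.4]
contact_force: [-0.0, -0.0, -5.0]
gripper_width: 0.0373
gripper_force: 25.0
```

Emit:
send_rows(moves=[{"slide":[0,0,0.03],"turn":0,"gripper":0.3},{"slide":[0,0,0.06],"turn":0,"gripper":0.3},{"slide":[0,0,0.08],"turn":0,"gripper":0.3},{"slide":[0,0,0.1],"turn":0,"gripper":0.3},{"slide":[0,0,0.11],"turn":0,"gripper":0.3}])

```text
time_s: 7.32
tcp_pos: [0.5443, 0.056, 0.1208]
eef_rot: [180.0, 0.1, -165.3]
contact_force: [0.4, 0.3, -4.8]
gripper_width: 0.0372
gripper_force: 25.0
```

Emit:
send_rows(moves=[{"slide":[0,0,0.01],"turn":0,"gripper":0.3},{"slide":[0,0,0.02],"turn":0,"gripper":0.3},{"slide":[0,0,0.02],"turn":0,"gripper":0.3},{"slide":[0,0,0.03],"turn":0,"gripper":0.3},{"slide":[0,0,0.03],"turn":0,"gripper":0.3}])

```text
time_s: 7.73
tcp_pos: [0.5437, 0.0557, 0.1155]
eef_rot: [180.0, 0.0, -165.4]
contact_force: [1.2, 0.1, -5.1]
gripper_width: 0.0371
gripper_force: 25.0
```

Emit:
send_rows(moves=[{"slide":[0,0,0.005],"turn":0,"gripper":0.3},{"slide":[0,0,0.01],"turn":0,"gripper":0.3},{"slide":[0,0,0.015],"turn":0,"gripper":0.3},{"slide":[0,0,0.015],"turn":0,"gripper":0.3},{"slide":[0,0,0.015],"turn":0,"gripper":0.3}])

```text
time_s: 8.15
tcp_pos: [0.5437, 0.0557, 0.1132]
eef_rot: [-180.0, -0.0, -165.4]
contact_force: [1.0, 0.0, -5.4]
gripper_width: 0.0375
gripper_force: 25.0
```

Emit:
send_rows(moves=[{"slide":[0,0,0.003],"turn":0,"gripper":0.3},{"slide":[0,0,0.006],"turn":0,"gripper":0.3},{"slide":[0,0,0.006],"turn":0,"gripper":0.3},{"slide":[0,0,0.006],"turn":0,"gripper":0.3},{"slide":[0,0,0.006],"turn":0,"gripper":0.3}])

```text
time_s: 8.57
tcp_pos: [0.5438, 0.0558, 0.1126]
eef_rot: [-180.0, 0.0, -165.4]
contact_force: [0.3, -0.6, -3.1]
gripper_width: 0.0371
gripper_force: 25.0
```

Contact begins (force −5.2 → −3.1 N). A bit further, then release.

Emit:
send_rows(moves=[{"slide":[0,0,0.003],"turn":0,"gripper":0.3},{"slide":[0,0,0.005],"turn":0,"gripper":0.3},{"slide":[0,0,0.005],"turn":0,"gripper":0.3},{"slide":[0,0,0.005],"turn":0,"gripper":0.3},{"slide":[0,0,0.005],"turn":0,"gripper":0.3}])

```text
time_s: 8.98
tcp_pos: [0.5439, 0.0557, 0.1119]
eef_rot: [-180.0, 0.0, -165.4]
contact_force: [-1.2, -1.2, 0.5]
gripper_width: 0.0374
gripper_force: 25.0
```

Emit:
send_rows(moves=[{"slide":[0,0,0],"turn":0,"gripper":0.45},{"slide":[0,0,0],"turn":0,"gripper":0.5},{"slide":[0,0,0],"turn":0,"gripper":0.6},{"slide":[0,0,0],"turn":0,"gripper":0.7},{"slide":[0,0,0],"turn":0,"gripper":0.75}])

```text
time_s: 9.4
tcp_pos: [0.5439, 0.0558, 0.1118]
eef_rot: [180.0, 0.0, -165.4]
contact_force: [-0.2, -0.5, 1.0]
gripper_width: 0.0586
gripper_force: 0.0
```

Emit:
send_rows(moves=[{"slide":[0,0,0],"turn":0,"gripper":0.75},{"slide":[0,0,0],"turn":0,"gripper":0.75},{"slide":[0,0,0],"turn":0,"gripper":0.75},{"slide":[0,0,0],"turn":0,"gripper":0.75},{"slide":[0,0,0],"turn":0,"gripper":0.75}])

```text
time_s: 9.82
tcp_pos: [0.5437, 0.0557, 0.1117]
eef_rot: [180.0, 0.0, -165.4]
contact_force: [-0.6, 0.1, -0.4]
gripper_width: 0.0659
gripper_force: 0.0
```

Emit:
send_rows(moves=[{"slide":[0,0,-0.1],"turn":0,"gripper":0.75},{"slide":[0,0,-0.3],"turn":0,"gripper":0.75},{"slide":[0,0,-0.55],"turn":0,"gripper":0.75},{"slide":[0,0,-0.8],"turn":0,"gripper":0.75},{"slide":[0,0,-1],"turn":0,"gripper":0.75}])

```text
time_s: 10.23
tcp_pos: [0.544, 0.0556, 0.2647]
eef_rot: [-180.0, 0.1, -165.3]
contact_force: [1.7, 0.8, 0.1]
gripper_width: 0.0653
gripper_force: 0.0
```

Emit:
send_rows(moves=[{"slide":[0,0,-0.2],"turn":0,"gripper":0.3},{"slide":[0,0,-0.4],"turn":0,"gripper":0},{"slide":[0,0,-0.6],"turn":0,"gripper":0},{"slide":[0,0,-0.8],"turn":0,"gripper":0},{"slide":[0,0,-0.95],"turn":0,"gripper":0}])

```text
time_s: 10.65
tcp_pos: [0.5439, 0.0555, 0.4071]
eef_rot: [-180.0, 0.1, -165.4]
contact_force: [0.5, 0.5, -0.3]
gripper_width: 0.0381
gripper_force: 0.0
```

Run:
```python
from h import *
s=get_state();print(s['tcp_pos'],s['joints'],s['time_s'],s['gripper_width'])
d=optics.capture('scene');t=optics.capture('top');w=optics.capture('wrist')
for c in('scene','top','wrist'):
    for n in('lid_tab','lid','weight_500'): print(c,n,[(np.round(r['location'],3),round(r['p'],2)) for r in optics.look_for(c,n)[:4]])
a=crop(d['img'],200,95,145,170,3);b=crop(t['img'],225,140,120,130,3)
o=np.zeros((600,800,3),np.uint8);o[:a.shape[0],:a.shape[1]]=a;o[:b.shape[0],436:436+b.shape[1]]=b
cv2.imwrite('pics/c3.png',o)
```

```text
[0.54385183 0.05554973 0.40710698] [ 2.63960507e+01  4.52732858e+00  2.85990958e+00  3.39460450e-02
 -8.81881411e+01 -1.01753446e+02] 10.65 0.0380802146067218
scene lid_tab [(array([0.649, 0.063, 0.263]), 0.63)]
scene lid [(array([0.651, 0.061, 0.267]), 0.6)]
scene weight_500 [(array([ 0.474, -0.383,  0.04 ]), 0.74), (array([0.55 , 0.053, 0.14 ]), 0.68), (array([ 0.513, -0.232,  0.061]), 0.63), (array([ 0.578, -0.01 ,  0.104]), 0.3)]
top lid_tab [(array([0.662, 0.02 , 0.322]), 0.51)]
top lid []
top weight_500 [(array([ 0.499, -0.218,  0.08 ]), 0.81)]
wrist lid_tab [(array([0.642, 0.081, 0.248]), 0.66)]
wrist lid [(array([0.64 , 0.076, 0.243]), 0.87)]
wrist weight_500 [(array([0.539, 0.048, 0.134]), 0.74), (array([ 0.462, -0.365,  0.029]), 0.63)]
```

View pics/c3.png

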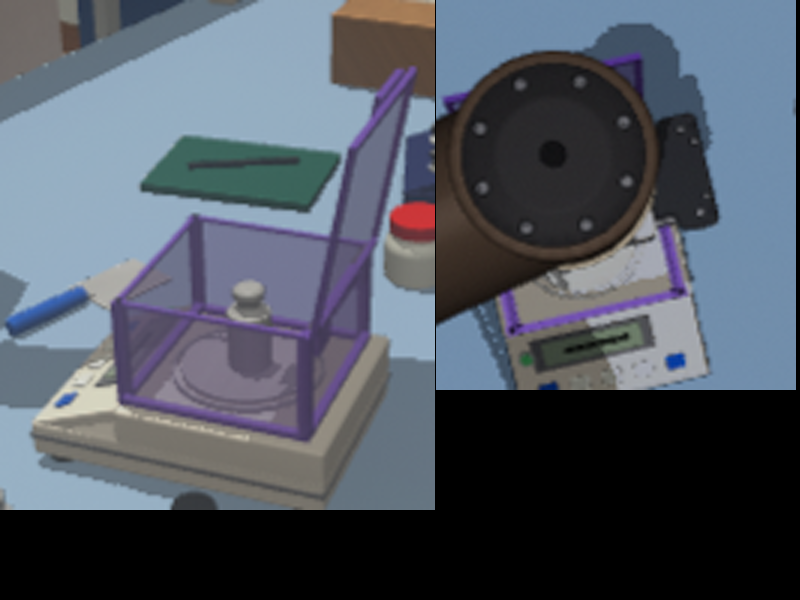

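Run:
```python
from h import *
s=optics.capture('scene');t=optics.capture('top')
r=tri([(s,(318,143.5)),(t,(296.5,154.5))]);l=tri([(s,(337.3,118.3)),(t,(228,172.5))]);print(r,l)
c=np.array([.544,.0555]);th=np.radians(14.5);ex=np.array([np.cos(th),np.sin(th)]);
for p in(r[0],l[0],(r[0]+l[0])/2,np.array([.642,.081,.26])):
    bx=(p[:2]-c)@ex;by=(p[:2]-c)@[-ex[1],ex[0]];print('bal',bx,by,p[2],'lid deg',np.degrees(np.arctan2(p[2]-.17,.082-bx)),np.hypot(p[2]-.17,.082-bx))
for a in(105,110): print(np.radians(a))
```

```text
(array([ 0.6826, -0.0033,  0.336 ]), [1.2, 1.2]) (array([0.636 , 0.1612, 0.3284]), [0.8, 0.8])
bal 0.11946291871800452 -0.0916297498161783 0.336 lid deg 102.71747456757736 0.1701748226938163
bal 0.11553474934334035 0.0792982452149574 0.3284 lid deg 101.95354462758056 0.16191089961309174
bal 0.11749883403067243 -0.006165752300610457 0.33220000000000005 lid deg 102.34501490194208 0.16603917374384047
bal 0.10126315886044279 0.0001505244323064918 0.26 lid deg 102.08102754782725 0.09203841203151353
1.8325957145940461
1.9198621771937625
```

Emit:
send_rows(moves=[{"slide":[-0.15,0,0],"turn":0,"gripper":0},{"slide":[-0.35,0,0],"turn":0,"gripper":0},{"slide":[-0.6,0,0],"turn":0,"gripper":0},{"slide":[-0.85,0,0],"turn":0,"gripper":0},{"slide":[-1,0,0],"turn":0,"gripper":0}], newtons=10)

```text
time_s: 11.77
tcp_pos: [0.6913, 0.0944, 0.4024]
eef_rot: [-180.0, -0.1, -165.4]
contact_force: [-0.4, 0.6, -1.1]
gripper_width: 0.0006
gripper_force: 0.0
```

Emit:
send_rows(moves=[{"slide":[-0.1,0,0],"turn":0,"gripper":0},{"slide":[-0.12,0,0.1],"turn":0,"gripper":0},{"slide":[-0.12,0,0.25],"turn":0,"gripper":0},{"slide":[-0.12,0,0.45],"turn":0,"gripper":0},{"slide":[-0.12,0,0.6],"turn":0,"gripper":0}])

```text
time_s: 12.18
tcp_pos: [0.706, 0.0983, 0.3116]
eef_rot: [180.0, -0.1, -165.4]
contact_force: [-0.2, -0.4, -0.6]
gripper_width: 0.0006
gripper_force: 0.0
```

Emit:
send_rows(moves=[{"slide":[0.05,0,0],"turn":0,"gripper":0},{"slide":[0.1,0,0],"turn":0,"gripper":0},{"slide":[0.15,0,0],"turn":0,"gripper":0},{"slide":[0.2,0,0],"turn":0,"gripper":0},{"slide":[0.25,0,0],"turn":0,"gripper":0}])

```text
time_s: 12.6
tcp_pos: [0.6698, 0.0886, 0.3166]
eef_rot: [180.0, 0.2, -165.3]
contact_force: [1.2, 0.5, 1.6]
gripper_width: 0.0007
gripper_force: 0.8
```

Emit:
send_rows(moves=[{"slide":[0.05,0,0],"turn":0,"gripper":0},{"slide":[0.1,0,0],"turn":0,"gripper":0},{"slide":[0.15,0,0],"turn":0,"gripper":0},{"slide":[0.2,0,0],"turn":0,"gripper":0},{"slide":[0.25,0,0],"turn":0,"gripper":0}])

```text
time_s: 13.02
tcp_pos: [0.633, 0.0791, 0.3144]
eef_rot: [180.0, 0.0, -165.4]
contact_force: [1.4, 0.9, 0.9]
gripper_width: 0.0004
gripper_force: 0.7
```

Emit:
send_rows(moves=[{"slide":[0.09,0,0],"turn":0,"gripper":0},{"slide":[0.18,0,0.01],"turn":0,"gripper":0},{"slide":[0.28,0,0.02],"turn":0,"gripper":0},{"slide":[0.38,0,0.05],"turn":0,"gripper":0},{"slide":[0.47,0,0.08],"turn":0,"gripper":0}])

```text
time_s: 13.43
tcp_pos: [0.5644, 0.0611, 0.3019]
eef_rot: [180.0, 0.0, -165.4]
contact_force: [0.9, 0.5, 0.0]
gripper_width: 0.0005
gripper_force: 0.5
```

Emit:
send_rows(moves=[{"slide":[0.05,0,0.02],"turn":0,"gripper":0},{"slide":[0.09,0,0.05],"turn":0,"gripper":0},{"slide":[0.14,0,0.09],"turn":0,"gripper":0},{"slide":[0.18,0,0.12],"turn":0,"gripper":0},{"slide":[0.21,0,0.15],"turn":0,"gripper":0}])

```text
time_s: 13.85
tcp_pos: [0.5345, 0.0533, 0.2792]
eef_rot: [-180.0, -0.0, -165.4]
contact_force: [-0.7, -0.5, 0.9]
gripper_width: 0.0005
gripper_force: 0.4
```

Run:
```python
from h import *
s=get_state();p=s['tcp_pos'];print(p,s['contact_force'],s['time_s'])
c=np.array([.544,.0555]);print('balx',(p[:2]-c)@[.968,.25])
d=optics.capture('scene');
cv2.imwrite('pics/c4.png',crop(d['img'],200,95,145,170,3))
```

```text
[0.5344754  0.05327979 0.27924117] [-0.6933854  -0.45789315  0.90873735] 13.85
balx -0.00977486358570566
```

View pics/c4.png

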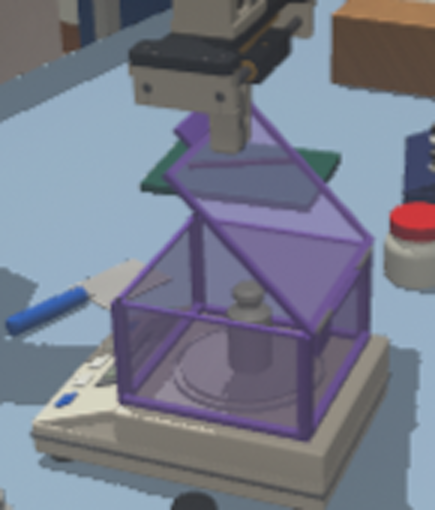

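Emit:
send_rows(moves=[{"slide":[0.04,0,0.04],"turn":0,"gripper":0},{"slide":[0.08,0,0.08],"turn":0,"gripper":0},{"slide":[0.11,0,0.12],"turn":0,"gripper":0},{"slide":[0.14,0,0.16],"turn":0,"gripper":0},{"slide":[0.17,0,0.2],"turn":0,"gripper":0}])

```text
time_s: 14.32
tcp_pos: [0.5099, 0.0469, 0.2489]
eef_rot: [180.0, -0.0, -165.4]
contact_force: [0.0, 0.4, 0.3]
gripper_width: 0.0007
gripper_force: 0.3
```

Emit:
send_rows(moves=[{"slide":[0.03,0,0.04],"turn":0,"gripper":0},{"slide":[0.05,0,0.08],"turn":0,"gripper":0},{"slide":[0.07,0,0.12],"turn":0,"gripper":0},{"slide":[0.09,0,0.17],"turn":0,"gripper":0},{"slide":[0.1,0,0.2],"turn":0,"gripper":0}])

```text
time_s: 14.73
tcp_pos: [0.4951, 0.043, 0.2186]
eef_rot: [180.0, -0.1, -165.4]
contact_force: [-0.5, -0.4, 0.6]
gripper_width: 0.0006
gripper_force: 0.3
```

Emit:
send_rows(moves=[{"slide":[0.01,0,0.02],"turn":0,"gripper":0},{"slide":[0.02,0,0.05],"turn":0,"gripper":0},{"slide":[0.02,0,0.07],"turn":0,"gripper":0},{"slide":[0.03,0,0.1],"turn":0,"gripper":0},{"slide":[0.03,0,0.12],"turn":0,"gripper":0}])

```text
time_s: 15.15
tcp_pos: [0.4913, 0.042, 0.2012]
eef_rot: [180.0, -0.0, -165.4]
contact_force: [0.6, 0.1, 0.6]
gripper_width: 0.0005
gripper_force: 0.2
```

Emit:
send_rows(moves=[{"slide":[0,0,0.02],"turn":0,"gripper":0},{"slide":[0,0,0.04],"turn":0,"gripper":0},{"slide":[0.01,0,0.06],"turn":0,"gripper":0},{"slide":[0.01,0,0.08],"turn":0,"gripper":0},{"slide":[0.01,0,0.1],"turn":0,"gripper":0}])

```text
time_s: 15.57
tcp_pos: [0.4899, 0.0416, 0.1864]
eef_rot: [-180.0, -0.0, -165.4]
contact_force: [-0.3, -0.8, 0.7]
gripper_width: 0.0003
gripper_force: 0.2
```

Emit:
send_rows(moves=[{"slide":[0,0,0.01],"turn":0,"gripper":0},{"slide":[0,0,0.02],"turn":0,"gripper":0},{"slide":[0,0,0.03],"turn":0,"gripper":0},{"slide":[0,0,0.04],"turn":0,"gripper":0},{"slide":[0,0,0.04],"turn":0,"gripper":0}])

```text
time_s: 15.98
tcp_pos: [0.49, 0.0417, 0.1804]
eef_rot: [180.0, -0.0, -165.4]
contact_force: [0.2, 0.7, -0.2]
gripper_width: 0.0005
gripper_force: 0.1
```

Emit:
send_rows(moves=[{"slide":[0,0,0.005],"turn":0,"gripper":0},{"slide":[0,0,0.01],"turn":0,"gripper":0},{"slide":[0,0,0.01],"turn":0,"gripper":0},{"slide":[0,0,0.01],"turn":0,"gripper":0},{"slide":[0,0,0.01],"turn":0,"gripper":0}])

```text
time_s: 16.4
tcp_pos: [0.49, 0.0417, 0.1792]
eef_rot: [180.0, 0.0, -165.4]
contact_force: [-0.4, 0.5, 0.2]
gripper_width: 0.0007
gripper_force: 0.1
```

Emit:
send_rows(moves=[{"slide":[0,0,0.005],"turn":0,"gripper":0},{"slide":[0,0,0.01],"turn":0,"gripper":0},{"slide":[0,0,0.015],"turn":0,"gripper":0},{"slide":[0,0,0.015],"turn":0,"gripper":0},{"slide":[0,0,0.015],"turn":0,"gripper":0}])

```text
time_s: 16.82
tcp_pos: [0.49, 0.0417, 0.1768]
eef_rot: [-180.0, -0.0, -165.4]
contact_force: [0.2, 0.1, -0.3]
gripper_width: 0.0003
gripper_force: 0.1
```

Emit:
send_rows(moves=[{"slide":[0,0,0.005],"turn":0,"gripper":0},{"slide":[0,0,0.01],"turn":0,"gripper":0},{"slide":[0,0,0.01],"turn":0,"gripper":0},{"slide":[0,0,0.01],"turn":0,"gripper":0},{"slide":[0,0,0.01],"turn":0,"gripper":0}])

```text
time_s: 17.23
tcp_pos: [0.49, 0.0417, 0.1754]
eef_rot: [-180.0, -0.0, -165.4]
contact_force: [0.3, 0.6, -0.5]
gripper_width: 0.0002
gripper_force: 0.2
```

Emit:
send_rows(moves=[{"slide":[0,0,0.005],"turn":0,"gripper":0},{"slide":[0,0,0.01],"turn":0,"gripper":0},{"slide":[0,0,0.01],"turn":0,"gripper":0},{"slide":[0,0,0.01],"turn":0,"gripper":0},{"slide":[0,0,0.01],"turn":0,"gripper":0}])

```text
time_s: 17.65
tcp_pos: [0.4901, 0.0417, 0.174]
eef_rot: [-180.0, 0.0, -165.4]
contact_force: [-0.6, -0.6, 2.5]
gripper_width: 0.0006
gripper_force: 1.0
```

Emit:
send_rows(moves=[{"slide":[0,0,0.005],"turn":0,"gripper":0},{"slide":[0,0,0.01],"turn":0,"gripper":0},{"slide":[0,0,0.01],"turn":0,"gripper":0},{"slide":[0,0,0.01],"turn":0,"gripper":0},{"slide":[0,0,0.01],"turn":0,"gripper":0}])

```text
time_s: 18.07
tcp_pos: [0.49, 0.0417, 0.1725]
eef_rot: [-180.0, 0.0, -165.4]
contact_force: [-1.1, -0.6, 2.6]
gripper_width: 0.0003
gripper_force: 1.9
```

Emit:
send_rows(moves=[{"slide":[0,0,0.005],"turn":0,"gripper":0},{"slide":[0,0,0.01],"turn":0,"gripper":0},{"slide":[0,0,0.01],"turn":0,"gripper":0},{"slide":[0,0,0.01],"turn":0,"gripper":0},{"slide":[0,0,0.01],"turn":0,"gripper":0}])

```text
time_s: 18.48
tcp_pos: [0.49, 0.0417, 0.171]
eef_rot: [-180.0, 0.0, -165.4]
contact_force: [-2.3, -0.6, 6.1]
gripper_width: 0.0006
gripper_force: 2.7
```

Run:
```python
from h import *
f=[]
for i in range(6):
    s=get_state();f.append(s['contact_force']);optics.capture('scene')
print(np.mean(f,0),s['tcp_pos'],s['time_s'])
for c in('scene','top','wrist'):
    optics.capture(c)
    for n in('lid','lid_tab'): print(c,n,[(np.round(r['location'],3),round(r['p'],2)) for r in optics.look_for(c,n)[:3]])
```

```text
[-2.07909209 -0.5161585   5.09820241] [0.4900722  0.04167786 0.17106154] 18.7333
scene lid [(array([0.556, 0.045, 0.172]), 0.86)]
scene lid_tab [(array([0.554, 0.045, 0.174]), 0.65)]
top lid [(array([0.588, 0.066, 0.172]), 0.58), (array([ 0.498, -0.218,  0.081]), 0.3)]
top lid_tab [(array([0.588, 0.064, 0.174]), 0.68)]
wrist lid [(array([0.466, 0.034, 0.171]), 0.75)]
wrist lid_tab [(array([0.469, 0.034, 0.17 ]), 0.81)]
```

Emit:
send_rows(moves=[{"slide":[0,0,0.005],"turn":0,"gripper":0},{"slide":[0,0,0.01],"turn":0,"gripper":0},{"slide":[0,0,0.01],"turn":0,"gripper":0},{"slide":[0,0,0.01],"turn":0,"gripper":0},{"slide":[0,0,0.01],"turn":0,"gripper":0}])

```text
time_s: 19.65
tcp_pos: [0.4901, 0.0416, 0.1697]
eef_rot: [-180.0, 0.0, -165.4]
contact_force: [-3.0, -0.3, 6.3]
gripper_width: 0.0006
gripper_force: 3.5
```

Emit:
send_rows(moves=[{"slide":[0,0,0.005],"turn":0,"gripper":0},{"slide":[0,0,0.007],"turn":0,"gripper":0},{"slide":[0,0,0.007],"turn":0,"gripper":0},{"slide":[0,0,0.007],"turn":0,"gripper":0},{"slide":[0,0,0.007],"turn":0,"gripper":0}])

```text
time_s: 20.07
tcp_pos: [0.4901, 0.0416, 0.1688]
eef_rot: [-180.0, 0.0, -165.4]
contact_force: [-3.3, 0.2, 7.5]
gripper_width: 0.0007
gripper_force: 4.0
```

Run:
```python
from h import *
np.save('s0.npy',optics.capture('scene')['img'])
```

Emit:
send_rows(moves=[{"slide":[0,0,0.005],"turn":0,"gripper":0},{"slide":[0,0,0.01],"turn":0,"gripper":0},{"slide":[0,0,0.015],"turn":0,"gripper":0},{"slide":[0,0,0.02],"turn":0,"gripper":0},{"slide":[0,0,0.02],"turn":0,"gripper":0}])

```text
time_s: 20.53
tcp_pos: [0.4901, 0.0415, 0.166]
eef_rot: [-180.0, 0.0, -165.3]
contact_force: [-3.5, -0.5, 11.0]
gripper_width: 0.0006
gripper_force: 5.6
```

Run:
```python
from h import *
a=np.load('s0.npy');d=optics.capture('scene');b=d['img']
K=np.array(d['intrinsics']);Rm=R.from_euler('xyz',d['attitude'],degrees=True).as_matrix()
th=np.radians(14.5);c=np.array([.544,.0555])
def px(bx,by,z):
    p=np.r_[c+[bx*np.cos(th)-by*np.sin(th),bx*np.sin(th)+by*np.cos(th)],z];q=K@(Rm.T@(p-d['origin']));return q[:2]/q[2]
for z in(.176,.166): print(z,px(-.083,-.082,z),px(-.083,.082,z),px(-.102,-.03,z))
df=np.abs(a.astype(int)-b).max(2)
ys,xs=np.where(df>25);print(len(ys),xs.min() if len(xs) else 0,xs.max() if len(xs) else 0,ys.min() if len(ys) else 0,ys.max() if len(ys) else 0)
H=np.histogram2d(ys,xs,bins=[range(90,271,20),range(180,360,20)])[0].astype(int);print(H)
for (x,y) in (px(-.083,-.082,.176),px(.082,-.082,.176)):
    x,y=int(x),int(y);f=lambda i:np.float32(cv2.cvtColor(i[y-14:y+14,x-14:x+14],cv2.COLOR_RGB2GRAY));print(cv2.phaseCorrelate(f(a),f(b)))
```

```text
0.176 [236.10236275 193.09094774] [262.68213399 164.05954164] [238.21234551 182.01208938]
0.166 [236.40172964 196.71195826] [262.84127891 167.42219025] [238.49037518 185.53584505]
722 150 321 0 272
[[ 0  0  0  0  2  0  0  0]
 [ 0  0 24 84 81  6  0  0]
 [ 0  0  7  3 26 28  0  0]
 [ 0  0 47 46 19  4  0  0]
 [ 1  3 17 38  0  1  0  0]
 [ 0  1  0 10  0  0  0  0]
 [ 1  0  0  0  0  0  0  0]
 [ 1  0  0  0  0  0  0  0]
 [ 0  0  0  0  1  0  0  1]]
((0.04967096064168608, 0.2186521416706224), 0.9855057981279162)
((-0.07742447343814973, -0.04626177013105881), 0.9778951660792032)
```

Emit:
send_rows(moves=[{"slide":[0,0,-0.03],"turn":0,"gripper":0},{"slide":[0,0,-0.07],"turn":0,"gripper":0},{"slide":[0,0,-0.15],"turn":0,"gripper":0},{"slide":[0,0,-0.35],"turn":0,"gripper":0},{"slide":[0,0,-0.6],"turn":0,"gripper":0}])

```text
time_s: 21.0
tcp_pos: [0.4884, 0.0413, 0.2539]
eef_rot: [-180.0, -0.3, -165.4]
contact_force: [0.4, 0.6, 0.7]
gripper_width: 0.0004
gripper_force: 0.0
```

Emit:
send_rows(moves=[{"slide":[0,0,-0.1],"turn":0,"gripper":0},{"slide":[0,0,-0.1],"turn":0,"gripper":0},{"slide":[0,0,-0.1],"turn":0,"gripper":0},{"slide":[0,0,-0.1],"turn":0,"gripper":0},{"slide":[0,0,-0.1],"turn":0,"gripper":0}])

```text
time_s: 21.42
tcp_pos: [0.4894, 0.0416, 0.2691]
eef_rot: [-180.0, -0.1, -165.4]
contact_force: [0.1, -0.2, -0.3]
gripper_width: 0.0003
gripper_force: 0.0
```

Run:
```python
from h import *
a=np.load('s0.npy')
b=optics.capture('scene')['img']
for (x,y) in((236,193),(236,193)):
    f=lambda i:np.float32(cv2.cvtColor(i[y-14:y+14,x-14:x+14],cv2.COLOR_RGB2GRAY));print(cv2.phaseCorrelate(f(a),f(b)))
for c in('scene','top','wrist'):
    optics.capture(c)
    for n in('lid','lid_tab','weight_500'): print(c,n,[(np.round(r['location'],3),round(r['p'],2)) for r in optics.look_for(c,n)[:4]])
s=get_state();print(s['tcp_pos'],s['contact_force'],s['time_s'])
```

```text
((-0.06623372011045348, -0.3977603635495637), 0.9504533190197415)
((-0.06623372011045348, -0.3977603635495637), 0.9504533190197415)
scene lid [(array([0.548, 0.046, 0.174]), 0.76)]
scene lid_tab [(array([0.544, 0.047, 0.177]), 0.57), (array([ 0.575, -0.016,  0.109]), 0.38)]
scene weight_500 [(array([ 0.514, -0.232,  0.06 ]), 0.96), (array([ 0.471, -0.386,  0.036]), 0.63)]
top lid [(array([0.592, 0.066, 0.175]), 0.91)]
top lid_tab [(array([0.59 , 0.067, 0.173]), 0.57)]
top weight_500 [(array([ 0.499, -0.217,  0.081]), 0.63), (array([ 0.463, -0.372,  0.043]), 0.56), (array([0.574, 0.038, 0.181]), 0.4)]
wrist lid [(array([0.485, 0.038, 0.174]), 0.56)]
wrist lid_tab [(array([0.49 , 0.042, 0.172]), 0.77)]
wrist weight_500 [(array([ 0.497, -0.206,  0.076]), 0.76), (array([0.516, 0.372, 0.039]), 0.51)]
[0.49003744 0.04169164 0.27038802] [-0.09377028 -0.58538963  0.26694265] 22.0667
```

```bash
python3 -c "
from plant import order
print(order.close_job())"
```

```text
the job is handed in; nothing more can be done
None
```

The job is handed in at about 22 s, with no verdict returned: the 500 g weight stands released in the middle of the pan, the lid is seated closed (about 11 N peak, by feel and camera), and the arm is clear.

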